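# Close the disc player and hold the search knob on the third click

### The job

The disc is in the player: shut its lid fully without slamming it. Then turn the search knob on the black control box clockwise, click by click, pausing about half a second on each click, to the third click and not on towards the fourth; it springs back, so keep hold of it there, and finish while still holding it with the fingers. Leave everything else on the desk where it is.

Things in the scene. Friction and masses are not known exactly. Their poses are not given: they have to be found in the camera images.
- player: Top-loading disc player, grey, fixed to the table: 200 x 200 mm, 74 mm high to the rim, with a disc already inside. Origin at the centre of its underside; its x axis points from its front (facing the robot, give or take its yaw) to the hinge side, y to its left, z up. The lid is hinged along its far top edge.
- lid_hinge (a point): Middle of the lid's hinge line, in the lid's lower face, 100 mm behind the player's centre (player's +x) and 74.5 mm above the table.
- lid_edge (a point): Middle of the lid's free edge, on its outer (upper when shut) face. The lid is a grey square plate 200 x 200 mm, 8 mm thick, with a small lip 60 mm wide that sticks out 10 mm farther at the middle of the free edge. When the lid is shut its top lies 82.5 mm above the table.
- lid (a joint): Opening angle of the lid in rad: 0 is shut, about 0.7 to 1.2 at the start. Free edge up and leaning towards the robot; it closes by swinging the free edge down towards the robot. The hinge is stiff: the lid stays where it is left, and about 0.5 to 2 N at its free edge moves it. There is no latch.
- control: Search control, a black box 130 x 130 mm, 43 mm high, fixed to the table, with three small dummy keys along its front edge and a silver disc under one knob at its centre. Origin at the centre of its underside, z up; its x axis points away from the robot, give or take its yaw. White ticks around the knob mark the stops: zero at the box's +x, then clockwise.
- shuttle_grip (a point): Point on the (vertical) axis of the search knob, 77 mm above the table, half-way up the part to grip. The knob is a black finger bar 46 mm long (its own x, white line towards the pointing end), 14 mm thick (its y), from 56 to 90 mm above the table, on a 48 mm disc whose top is 56 mm above the table. Turns with the knob.
- shuttle (a joint): Angle of the search knob in rad, 0 at rest, growing as it turns CLOCKWISE from above. Clicks every 0.393 rad (22.5 degrees): 0.393, 0.785, 1.178, then two more; travel ends at 1.963. A spring always pulls it back to 0 (0.09 N m at rest, 0.125 at the third click), with a click ripple of 0.08 N m (hardest just past a click, easiest just before the next). It stays at no click when released.
- disc_cases: Bystander, loose: two flat disc cases, stacked, 142 x 125 x 20 mm. Origin at the centre of its underside; leave it alone.
- marker: Bystander, loose: black marker pen lying down, 120 mm long, 16 mm thick. Leave it alone.
- tape_roll: Bystander, loose: small roll of clear tape, 46 mm across, 18 mm high. Origin at the centre of its underside; leave it alone.
- bottle: Bystander, loose: drinks bottle, 190 mm high. Origin at the centre of its underside; leave it alone.
- pen_cup: Bystander, loose: grey cup, 72 mm across, 90 mm high. Origin at the centre of its underside; leave it alone.
- disc_spindle: Bystander, loose: round black tub of blank discs, 130 mm across, 92 mm high. Origin at the centre of its underside; leave it alone.
- stapler: Bystander, loose: stapler, 130 mm long. Origin at the centre of its underside; leave it alone.
Things that resemble listed ones, but are neither listed nor needed, are in the scene too. What is shaped like the control but green or pink is not meant.

How it is judged:
On the way, in this order (a step that is already met when the one before it is completed fails the run):
1. the lid is fully shut, the knob still at rest (value of joint lid below 0.05 rad and value of joint shuttle below 0.15 rad), for 0.2 s.
2. the knob is paused on the first click (value of joint shuttle between 0.243 and 0.543 rad and contact force between the fingers and shuttle above 1 N), for 0.2 s.
3. the knob is paused on the second click (value of joint shuttle between 0.635 and 0.935 rad and contact force between the fingers and shuttle above 1 N), for 0.2 s.
4. the knob is on the third click (value of joint shuttle between 1.028 and 1.328 rad and contact force between the fingers and shuttle above 1 N), for 0.2 s.
At the end, for the whole second after the job is handed in: lid shut (below 0.05 rad), the knob held still by the fingers (over 1 N) on the third click (1.178 rad, within 0.15) (all of step 4 and value of joint lid below 0.05 rad and velocity of joint shuttle between -0.2 and 0.2 rad/s); the arm keeps its last pose, push and grip.
It fails at once if the lid is slammed (faster than 3 rad/s) (velocity of joint lid below -3 rad/s).
It fails at once if the knob is turned on to the fourth click (value of joint shuttle above 1.4 rad).
It fails at once if a bystander is pushed more than 30 mm or knocked over (distance of any of disc_cases, marker, tape_roll, bottle, pen_cup, disc_spindle, stapler from where it was at the start of the episode above 0.03 m or angle between any of disc_cases, tape_roll, bottle, pen_cup, disc_spindle, stapler's own z axis and vertical above 0.5 rad).
It also fails if it takes over 61 s, if anything falls off the work surface, if the arm or the gripper's body presses on something with over 40 N, if the wrist force passes 120 N, or if a joint passes its speed limit or range.

### The arm

A 7-joint arm with a two-finger parallel gripper is mounted at the origin on the work surface. World frame = base frame: x ahead of the robot, y to its left, z up, the work surface at z = 0. Lengths are in m, angles in rad, forces in N, time in s.
With the tool pointing down it reaches from about 0.425 to 0.925 m from the base axis. Payload 6.8 kg.
Tool frame: the origin (TCP) lies on the mounting face of the last link; the fingertips stand 173 mm ahead of it and the grasp point (between the pads) lies 155 mm ahead of it; z points along the fingers, y is the line along which they close (so a half turn about z gives the same grasp; the last joint's range is limited). The gripper opens to 85 mm and grips with 20 to 120 N. Pads are 22 mm wide; open, the fingers measure 114 mm over their backs; the gripper's body (76 mm by 85 mm) begins 54 mm behind the grasp point. The pads swing forward as they close: fully open they stand 13 mm farther back than shut.
Start: joints at [-1.446, 0.477, 0.022, 1.555, -0.011, 1.109, -0.083], TCP at [0.156, 0.657, 0.405] pointing down, gripper open.
Joint ranges: [-2.96, 2.96], [-0.34, 2.1], [-1.41, 1.46], [0.24, 2.44], [-1.37, 4.51], [0.17, 1.92], [-2.96, 2.96]. Speed limits (rad/s): [2.39, 2.39, 3.14, 3.14, 3.14, 3.14, 3.14].

### API

Orientations are given as a unit quaternion [w, x, y, z].
In Python, from station import bot gives the robot as it stands. The module is installed in compiled form; this text tells all that it offers.
- The arm moves only by the shell command python3 -m pendant 'ROWS' [FORCE]. ROWS is JSON, a list of rows, each a list of 5 numbers: the finger opening in m, from 0 to 0.0854, then the shift along the tool's x, y, z in m, then the turn about the tool's z in degrees. In form: [[jaw, x, y, z, yaw], ...]. A call has 1 to 12 rows; each row shifts and turns the commanded pose from where the row before left it, along the tool's axes as they then stand; what a row does not reach is not made up. A row lasts 1/12 s, in which the tool goes at most 41.7 mm and 7.16 degrees, less where a joint would pass 70% of its speed; a pose out of reach is approached as far as the arm can. A call with a gripper value outside its range is refused whole. The fingers move at their own pace and stop on an object; FORCE is the grip in N (left out, the last holds). Time passes only in rows, so rows that do not move let the fingers close. It gives the time, the measured TCP pose, the force, the opening and the grip force at its end, in the units of the state.
- bot.get_obs(): the state, without advancing time (a new reading comes with each control period).
- bot.read_camera(name): name is "side" or "top"; returns (picture, depth): 400x640x3 uint8, blue, green, red; 400x640 float32, m along the optical axis (not along the pixel's ray), 0 where there is no reading.
- bot.camera_model(name): a dict with "intrinsics" (3x3 intrinsics, pixels), "R" (3x3) and "t" (3): a world point X has camera coordinates R X + t. Camera axes: x right, y down, z forward; pixel columns grow to the right and rows downward; lengths in m; the calibration is good to about 2 mm. A picture is of the moment at which its call begins. camera_model takes no time and is no camera call.
- bot.hand_in(): hands the job in; it is judged then, once.
Trained networks look in the newest picture that a camera, given by its name, has taken for a name from the list of things; names that differ only in an ending like _2 or _b are one class to them, and where a whole thing is asked for, a point or a joint stands for the part that bears it (a point fixed in the world has none). Each returns a list of dicts, best first, with "score" (0 to 1); they miss things now and then, are a little off and sometimes report something else, mostly with a low value. They report only what shows in the picture. A call takes as long as a camera call. They do not tell look-alikes from the thing itself.
- bot.boxes_of(name, camera): "at" ([column, row] in pixels, amid what is visible of it).
- bot.trace(name, camera): "mask" (400x640 bool, what is visible of it) and "at" ([column, row] in pixels, amid what is visible of it).
- bot.pinpoint(name, camera): "at" ([column, row] in pixels: a listed point, or the origin of a listed thing).
The state is a dict: "t": time; "q": joint angles; "joint_vel": joint speeds; "joint_torque": joint torques, N m; "eef_pos": TCP position; "tool_rot": TCP orientation; "contact_force": force on the tool from outside, world axes, zero at the start; "torque": the same for the moment, N m; "gripper_width": opening from 0.0 (shut) to 1.0 (fully open); "grasp_force": force on a finger pad.
Only numpy, scipy, OpenCV 4.12 (cv2) and the standard library are available. Lean on these libraries where they do the work, as an engineer would, in place of code of your own. Each camera call takes 0.05 s, during which the arm holds its last target. There are 200 camera calls.

## Working session

There is one attempt and no reset: what is moved stays moved. The work goes in short steps, Python scripts to look and compute and a shell command to move; the robot and the scene stay as the last step left them, time stands still between calls to the robot, and variables do not carry over. Pictures are saved under pics/ and viewed, at most 10 in all, crops included, and the job is handed in when it is done.

```bash
mkdir -p pics
cat > h.py <<'E'
import numpy as np, cv2
from station import bot
def w(cam,px,depth=None,z=None):
    m=bot.camera_model(cam);K=np.array(m["intrinsics"]);R=np.array(m["R"]);t=np.array(m["t"])
    r=np.linalg.inv(K)@np.array([px[0],px[1],1.])
    if z is None: return R.T@(r*depth-t)
    c=-R.T@t; d=R.T@r
    return c+d*(z-c[2])/d[2]
def cloud(cam,D):
    m=bot.camera_model(cam);K=np.array(m["intrinsics"]);R=np.array(m["R"]);t=np.array(m["t"])
    v,u=np.mgrid[:D.shape[0],:D.shape[1]]
    P=np.stack([u,v,np.ones_like(u)],-1).reshape(-1,3)@np.linalg.inv(K).T*D.reshape(-1,1)
    return ((P-t)@R).reshape(*D.shape,3)
E
python3 - <<'E'
from h import *
for c in("top","side"):
    p,d=bot.read_camera(c); cv2.imwrite(f"pics/{c}0.png",p); np.save(f"{c}0.npy",d)
    for n,z in(("shuttle_grip",.077),("lid_edge",None),("lid_hinge",.0745),("control",0),("player",0)):
        for r in bot.pinpoint(n,c)[:4]:
            a=r["at"]; i=(min(399,int(a[1])),min(639,int(a[0])))
            print(c,n,np.round(a),round(r["score"],2),w(c,a,depth=d[i]).round(3),w(c,a,z=z).round(3) if z is not None else"")
o=bot.get_obs();print(o["eef_pos"],o["tool_rot"],o["q"])
E
```

```text
top shuttle_grip [284. 205.] 0.84 [0.507 0.186 0.091] [0.509 0.187 0.077]
top shuttle_grip [290. 286.] 0.66 [0.301 0.167 0.094] [0.3   0.168 0.077]
top shuttle_grip [204. 115.] 0.57 [0.747 0.405 0.086] [0.75  0.407 0.077]
top lid_edge [451. 172.] 0.9 [ 0.562 -0.196  0.26 ] 
top lid_hinge [429. 157.] 0.9 [ 0.631 -0.187  0.111] [ 0.64  -0.196  0.075]
top control [293. 284.] 0.83 [0.307 0.16  0.093] [0.3   0.165 0.   ]
top control [289. 210.] 0.81 [0.497 0.176 0.058] [0.503 0.181 0.   ]
top player [423. 199.] 0.75 [ 0.529 -0.18   0.065] [ 0.537 -0.196  0.   ]
side shuttle_grip [227. 201.] 0.63 [0.31  0.159 0.084] [0.311 0.17  0.077]
side shuttle_grip [297. 188.] 0.59 [0.504 0.185 0.075] [0.503 0.182 0.077]
side shuttle_grip [353. 144.] 0.56 [0.761 0.391 0.084] [0.768 0.406 0.077]
side shuttle_grip [416. 232.] 0.42 [ 0.553 -0.291  0.254] [ 0.705 -0.096  0.077]
side lid_edge [396. 193.] 0.75 [0.762 0.096 0.063] 
side lid_hinge [416. 270.] 0.68 [ 0.64  -0.203  0.072] [ 0.639 -0.205  0.075]
side control [227. 226.] 0.91 [0.3   0.109 0.042] [0.303 0.168 0.   ]
side control [298. 209.] 0.8 [0.491 0.133 0.041] [0.509 0.192 0.   ]
side control [347. 166.] 0.57 [0.719 0.334 0.037] [ 0.749  0.4   -0.   ]
side player [363. 304.] 0.82 [ 0.505 -0.242  0.06 ] [ 0.533 -0.195  0.   ]
[0.15567121 0.65680539 0.40474226] [-2.12913744e-05  1.16105164e-01  9.93236925e-01  4.58648948e-05] [-1.44613945  0.47693581  0.02236119  1.55541883 -0.01151429  1.10927591
 -0.08308518]
```

View pics/top0.png

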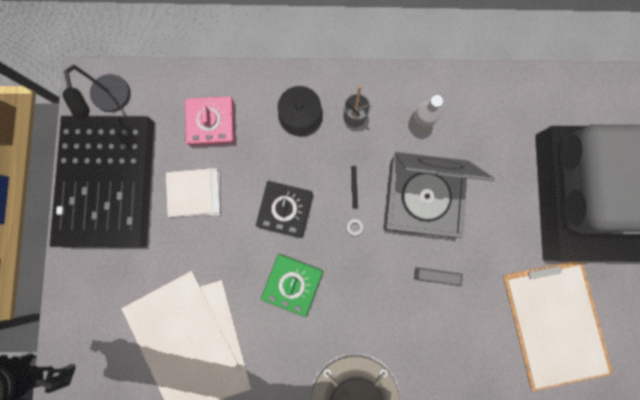

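View pics/side0.png

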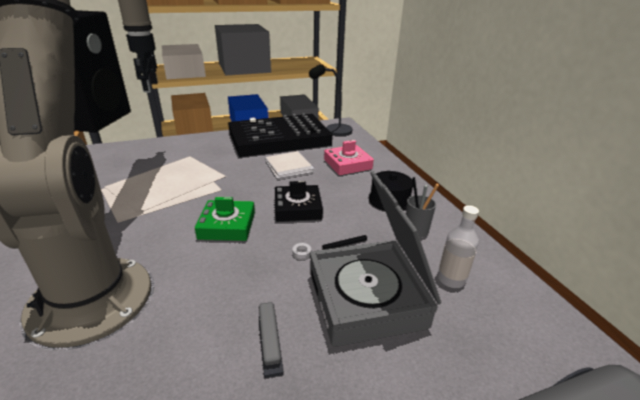

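The top view shows the real (black) control box at about (285,207), with green and pink decoys at (291,285) and (209,120). The player is at (425,198) with its lid up, the tape roll at (355,227) and the bottle at (430,108). The side view agrees. Next I measure the yaws and the lid angle.

Run:
```python
from h import *
d=np.load("top0.npy"); P=cloud("top",d); p=cv2.imread("pics/top0.png")
def near(c,r,zl,zh): return (np.hypot(P[...,0]-c[0],P[...,1]-c[1])<r)&(P[...,2]>zl)&(P[...,2]<zh)
def rect(m):
    (c,s,a)=cv2.minAreaRect(P[m][:,:2].astype(np.float32)*1000); return np.round(c),np.round(s),round(a,1),m.sum()
print("box",rect(near((.505,.183),.1,.03,.06)))
print("knob",rect(near((.505,.183),.035,.075,.1)))
print("body",rect(near((.537,-.196),.16,.055,.08)&(P[...,0]<.56)))
dS=np.load("side0.npy"); Q=cloud("side",dS)
for n,C in(("top",P),("side",Q)):
    m=(np.abs(C[...,1]+.2)<.13)&(C[...,0]>.5)&(C[...,0]<.66)&(C[...,2]>.11)&(C[...,2]<.3)
    X=C[m]; 
    # robust plane x=a+by+cz
    A=np.c_[np.ones(len(X)),X[:,1],X[:,2]]; 
    for _ in range(6):
        k,*_=np.linalg.lstsq(A,X[:,0],rcond=None); r=np.abs(A@k-X[:,0]); s=r<max(.005,np.percentile(r,80)); A,X=A[s],X[s]
    print(n,len(X),"yaw",np.degrees(np.arctan(k[1])),"angle from horiz",np.degrees(np.arctan2(1,-k[2])),"x at y=-.2,z=.0745",k@[1,-.2,.0745],X.min(0),X.max(0))
for n in("bottle","pen_cup","tape_roll","marker"):
    for r in bot.pinpoint(n,"top")[:1]: print(n,w("top",r["at"],z=0).round(3))
cv2.imwrite("pics/k.png",cv2.resize(p[165:255,235:335],None,fx=6,fy=6,interpolation=2))
```

```text
box (array([505., 191.]), array([130., 131.]), 76.9, np.int64(2167))
knob (array([504., 191.]), array([14., 45.]), 76.3, np.int64(102))
body (array([ 504., -187.]), array([201., 133.]), 83.8, np.int64(3489))
top 1319 yaw 6.348847773978976 angle from horiz 64.92032090581243 x at y=-.2,z=.0745 0.6488925718259536 [ 0.54840609 -0.29611352  0.11008402] [ 0.64135443 -0.09411344  0.27245602]
side 1677 yaw 5.970868756227476 angle from horiz 66.50887739148027 x at y=-.2,z=.0745 0.6386706385031352 [ 0.54869914 -0.29937729  0.11010472] [ 0.63233212 -0.09281024  0.26899055]
bottle [ 0.75  -0.183  0.   ]
pen_cup [ 0.773 -0.007  0.   ]
tape_roll [0.456 0.001 0.   ]
marker [ 0.569 -0.003  0.   ]
```

View pics/k.png

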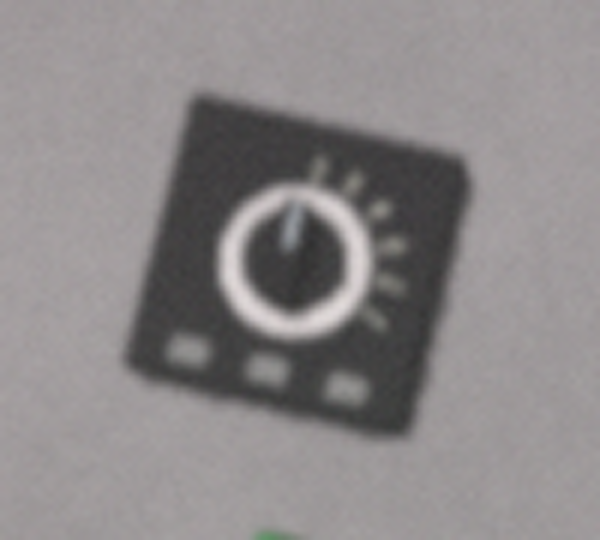

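Knob: (0.504, 0.191), bar yaw -13.5°, and the tool is already aligned with it. Player: yaw -6.2°, hinge (0.637, -0.202), lid angle about 66°. I'll raise the arm, travel over and shut the fingers.

```bash
python3 -m pendant '[[0,0,0,-0.032,0],[0,0,0,-0.032,0],[0,0,0,-0.032,0],[0,-0.025,-0.028,0,0],[0,-0.025,-0.028,0,0],[0,-0.025,-0.028,0,0],[0,-0.025,-0.028,0,0],[0,-0.025,-0.028,0,0],[0,-0.025,-0.028,0,0],[0,-0.025,-0.028,0,0],[0,-0.025,-0.028,0,0],[0,-0.025,-0.028,0,0]]'
python3 -m pendant '[[0,-0.025,-0.028,0,0],[0,-0.025,-0.028,0,0],[0,-0.025,-0.028,0,0],[0,-0.025,-0.028,0,0],[0,-0.025,-0.028,0,0],[0,-0.025,-0.028,0,0],[0,-0.025,-0.028,0,0],[0,-0.025,-0.028,0,0],[0,-0.025,-0.028,0,0],[0,-0.025,-0.028,0,0],[0,0,0,0,0],[0,0,0,0,0]]'
cat >> h.py <<'E'
def go(X):
    from scipy.spatial.transform import Rotation as Ro
    o=bot.get_obs(); q=o["tool_rot"]; R=Ro.from_quat([*q[1:],q[0]])
    d=R.inv().apply(np.array(X)-o["eef_pos"]); return d.round(4)
U=np.array([-.994,.108,0]);H=np.array([.637,-.202,.0745])
def lid(a,r=.185,gap=0.):
    a=np.radians(a);z=np.array([0,0,1.])
    return H+U*(r*np.cos(a)-.011)+z*(r*np.sin(a)+.173)+(.008+gap)*(-U*np.sin(a)+z*np.cos(a))
E
python3 -c "
from h import *
print(bot.get_obs()['q'].round(2));print(go(lid(66,gap=.03)))"
```

```text
t: 1.8
eef_pos: [0.3171, 0.3578, 0.5009]
tool_rot: [0.0, 0.116, 0.993, 0.0]
contact_force: [0.5, -0.2, -0.6]
gripper_width: 0.006
grasp_force: 0.0
t: 2.8
eef_pos: [0.4956, 0.0273, 0.5009]
tool_rot: [0.0, 0.119, 0.993, -0.0]
contact_force: [-0.2, 1.1, -0.1]
gripper_width: -0.0
grasp_force: 0.0
[-0.7   0.09  0.57  1.88 -0.05  1.19  1.21]
[-0.1621 -0.1934  0.069 ]
```

```bash
python3 -m pendant '[[0,-0.02,-0.024,0,0],[0,-0.02,-0.024,0,0],[0,-0.02,-0.024,0,0],[0,-0.02,-0.024,0,0],[0,-0.02,-0.024,0,0],[0,-0.02,-0.024,0,0],[0,-0.02,-0.024,0,0],[0,-0.02,-0.024,0,0],[0,0,0,0.02,0],[0,0,0,0.02,0],[0,0,0,0,0],[0,0,0,0,0]]'
python3 - <<'E'
from h import *
print(go(lid(66,gap=.03)))
p,d=bot.read_camera("side"); cv2.imwrite("pics/s1.png",p[60:360,250:640])
a=lid(66,gap=.03)
from scipy.spatial.transform import Rotation as Ro
q=bot.get_obs()["tool_rot"];R=Ro.from_quat([*q[1:],q[0]])
for g in(60,54,47,40,33,26,19,12,6,0):
    b=lid(g,gap=0 if g>3 else -.001);print(g,R.inv().apply(b-a).round(4));a=b
E
```

```text
t: 3.8
eef_pos: [0.6067, -0.1924, 0.4598]
tool_rot: [-0.001, 0.115, 0.993, 0.001]
contact_force: [0.8, 0.5, 0.4]
gripper_width: -0.004
grasp_force: 0.0
[-0.0024 -0.0061  0.0278]
60 [ 0.0447 -0.0055  0.0203]
54 [ 0.0166 -0.002   0.0098]
47 [ 0.0179 -0.0022  0.0136]
40 [ 0.0161 -0.002   0.0157]
33 [ 0.0141 -0.0018  0.0176]
26 [ 0.0119 -0.0015  0.0192]
19 [ 0.0095 -0.0012  0.0205]
12 [ 0.0069 -0.0009  0.0215]
6 [ 0.0038 -0.0005  0.019 ]
0 [ 0.0018 -0.0002  0.0203]
```

View pics/s1.png

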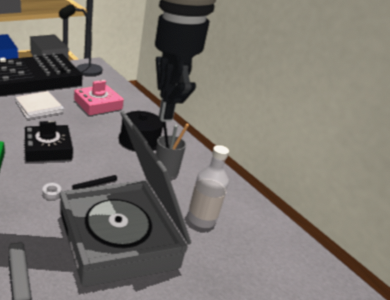

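The closed fingers are behind and just above the lid's free edge (crop about (172,112)), clear of the bottle. Lower and start the sweep.

```bash
python3 -m pendant '[[0,-0.001,-0.003,0.014,0],[0,-0.001,-0.003,0.014,0],[0,0.012,-0.001,0.005,0],[0,0.011,-0.001,0.005,0],[0,0.011,-0.001,0.005,0],[0,0.011,-0.002,0.005,0],[0,0.008,-0.001,0.005,0],[0,0.008,-0.001,0.005,0],[0,0.009,-0.001,0.007,0],[0,0.009,-0.001,0.007,0],[0,0,0,0,0]]'
python3 -c "
from h import *
print(go(lid(47)))"
```

```text
t: 4.77
eef_pos: [0.5266, -0.1907, 0.3881]
tool_rot: [-0.001, 0.116, 0.993, 0.0]
contact_force: [-1.1, -0.9, -1.0]
gripper_width: -0.003
grasp_force: 0.0
[-0.0015  0.0009 -0.0002]
```

```bash
python3 -m pendant '[[0,0.008,-0.001,0.008,0],[0,0.008,-0.001,0.008,0],[0,0.007,-0.001,0.009,0],[0,0.007,-0.001,0.009,0],[0,0.006,-0.001,0.0095,0],[0,0.006,-0.001,0.0095,0],[0,0.005,0,0.010,0],[0,0.005,0,0.010,0],[0,0,0,0,0]]'
python3 - <<'E'
from h import *
print(go(lid(19)),go(lid(0)))
p,d=bot.read_camera("side"); cv2.imwrite("pics/s2.png",p[60:360,250:640])
E
```

```text
t: 5.52
eef_pos: [0.4745, -0.1844, 0.3135]
tool_rot: [-0.002, 0.116, 0.993, 0.0]
contact_force: [-0.7, 0.7, -0.7]
gripper_width: 0.002
grasp_force: 0.0
[-0.0021  0.0004 -0.0018] [ 0.0102 -0.0012  0.058 ]
```

View pics/s2.png

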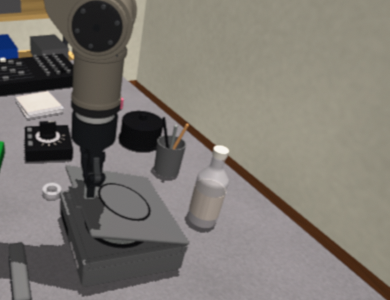

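The fingers (crop about (92,190)) are on the lid near its free edge, and it is about 20° from shut. Continue down gently.

```bash
python3 -m pendant '[[0,0.003,0,0.010,0],[0,0.003,0,0.010,0],[0,0.002,0,0.010,0],[0,0.001,0,0.010,0],[0,0,0,0.008,0],[0,0,0,0.006,0],[0,0,0,0.003,0],[0,0,0,0,0],[0,0,0,0,0]]'
python3 - <<'E'
from h import *
print(go(lid(0)),bot.get_obs()["contact_force"])
E
```

```text
t: 6.32
eef_pos: [0.4676, -0.1829, 0.2586]
tool_rot: [0.0, 0.116, 0.993, -0.0]
contact_force: [-0.4, -0.3, -0.0]
gripper_width: 0.001
grasp_force: 0.0
[ 0.0034 -0.0012  0.0031] [-0.42178343 -0.26232925 -0.00456771]
```

Push on in 2 mm steps until there is a contact force.

```bash
for i in 1; do python3 -m pendant '[[0,0,0,0.002,0],[0,0,0,0.002,0],[0,0,0,0,0]]'; done; python3 -m pendant '[[0,0,0,0.002,0],[0,0,0,0,0]]'
python3 - <<'E'
from h import *
p,d=bot.read_camera("side"); Q=cloud("side",d)
m=(abs(Q[...,0]-.53)<.1)&(abs(Q[...,1]+.19)<.1)&(Q[...,2]>.06)&(Q[...,2]<.12)
X=Q[m];k=np.linalg.lstsq(np.c_[np.ones(len(X)),X[:,:2]],X[:,2],rcond=None)[0]
print(k,np.median(X[:,2]),k@[1,.45,-.18],k@[1,.62,-.2])
E
```

```text
t: 6.57
eef_pos: [0.4678, -0.1831, 0.2558]
tool_rot: [0.001, 0.116, 0.993, 0.0]
contact_force: [-2.2, 1.3, 10.9]
gripper_width: -0.0
grasp_force: 5.7
t: 6.73
eef_pos: [0.4678, -0.1835, 0.2555]
tool_rot: [0.001, 0.117, 0.993, 0.001]
contact_force: [-9.0, 4.7, 34.2]
gripper_width: -0.004
grasp_force: 17.5
[0.08024187 0.01077708 0.02017529] 0.08225436586002392 0.08146000271197087 0.0828886010764976
```

The lid is shut: 34 N reaction, plane at 82 mm. Lift and go to above the knob with the fingers opening.

```bash
python3 -m pendant '[[0,0,0,-0.02,0],[0,0,0,-0.03,0],[0,0,0,-0.03,0],[0,0,0,-0.03,0],[0.06,0.005,0.031,0,0],[0.06,0.005,0.031,0,0],[0.06,0.004,0.031,0,0],[0.06,0.004,0.031,0,0],[0.06,0.004,0.031,0,0],[0.06,0.004,0.031,0,0],[0.06,0.004,0.031,0,0],[0.06,0.004,0.031,0,0]]'
python3 -m pendant '[[0.06,0.004,0.031,0,0],[0.06,0.004,0.031,0,0],[0.06,0.004,0.031,0,0],[0.06,0.004,0.031,0,0],[0.06,0,0,0.01,0],[0.06,0,0,0,0],[0.06,0,0,0,0]]'
python3 - <<'E'
from h import *
print(go([.504,.191,.236]))
o=bot.get_obs();q=o["tool_rot"];print(q,o["q"].round(2),"yaw err",2*np.degrees(np.arctan2(q[1],q[2])))
p,d=bot.read_camera("side");Q=cloud("side",d)
m=(np.hypot(Q[...,0]-.504,Q[...,1]-.191)<.05)&(Q[...,2]>.065)&(Q[...,2]<.1);X=Q[m]
print(len(X),X.min(0),X.max(0),cv2.minAreaRect(X[:,:2].astype(np.float32)*1000))
cv2.imwrite("pics/s3.png",cv2.resize(p[100:250,200:400],None,fx=3,fy=3))
E
```

```text
t: 7.78
eef_pos: [0.4914, 0.0679, 0.363]
tool_rot: [0.0, 0.116, 0.993, 0.0]
contact_force: [0.9, 0.1, 0.2]
gripper_width: 0.706
grasp_force: 0.0
t: 8.37
eef_pos: [0.5043, 0.1901, 0.3523]
tool_rot: [-0.0, 0.116, 0.993, -0.001]
contact_force: [-0.0, 0.3, -0.5]
gripper_width: 0.703
grasp_force: 0.0
[0.0004 0.001  0.1163]
[-4.54281518e-04  1.16218942e-01  9.93223302e-01 -6.51186648e-04] [-0.9   0.34  0.53  1.96 -0.22  0.89  1.08] yaw err 13.34787770416626
167 [0.48419727 0.17689842 0.06515609] [0.53088385 0.2036021  0.09153801] ((507.19256591796875, 187.669677734375), (19.84612274169922, 43.824005126953125), 70.57721710205078)
```

View pics/s3.png

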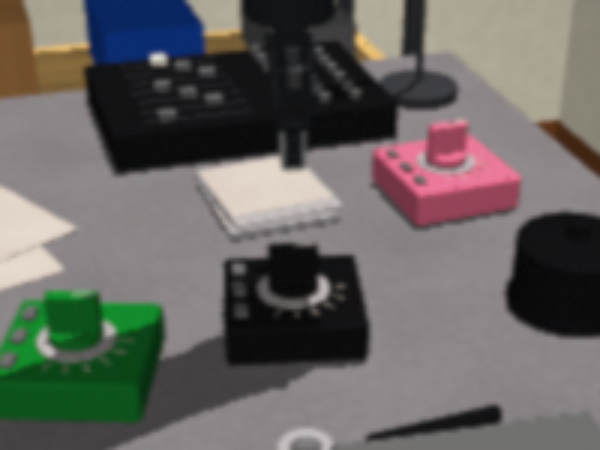

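The gripper (crop about (293,150)) is directly above the black knob (293,265), and the side cloud agrees with the knob axis and height. Descend and grip.

```bash
python3 -m pendant '[[0.06,0,0.001,0.026,0],[0.06,0,0,0.026,0],[0.06,0,0,0.026,0],[0.06,0,0,0.022,0],[0.06,0,0,0.016,0],[0.06,0,0,0,0],[0.06,0,0,0,0]]' && python3 -m pendant '[[0,0,0,0,0],[0,0,0,0,0],[0,0,0,0,0],[0,0,0,0,0],[0,0,0,0,0],[0,0,0,0,0],[0,0,0,0,0],[0,0,0,0,0]]' 60
```

```text
t: 9.0
eef_pos: [0.505, 0.1903, 0.2369]
tool_rot: [-0.0, 0.117, 0.993, -0.0]
contact_force: [-0.2, -0.7, 0.4]
gripper_width: 0.704
grasp_force: 0.0
t: 9.67
eef_pos: [0.5053, 0.1922, 0.2379]
tool_rot: [0.001, 0.116, 0.993, 0.001]
contact_force: [-0.3, 0.8, 5.9]
gripper_width: 0.152
grasp_force: 60.9
```

Gripped at 13 mm opening. First click: +22.5°, then a pause.

```bash
python3 -m pendant '[[0,0,0,0,5.6],[0,0,0,0,5.6],[0,0,0,0,5.6],[0,0,0,0,5.7],[0,0,0,0,0],[0,0,0,0,0],[0,0,0,0,0],[0,0,0,0,0],[0,0,0,0,0],[0,0,0,0,0]]'
python3 - <<'E'
from h import *
o=bot.get_obs();q=o["tool_rot"];print("turned",13.35-2*np.degrees(np.arctan2(q[1],q[2])),o["torque"],o["q"].round(2))
p,d=bot.read_camera("top"); cv2.imwrite("pics/t4.png",cv2.resize(p[165:255,235:335],None,fx=6,fy=6,interpolation=2))
E
```

```text
t: 10.5
eef_pos: [0.5054, 0.1923, 0.2379]
tool_rot: [0.001, 0.307, 0.952, 0.001]
contact_force: [-0.4, 1.0, 5.5]
gripper_width: 0.153
grasp_force: 61.0
turned -22.437287502824404 [0.05932997 0.2493655  0.10726076] [-0.9   0.54  0.54  2.04 -0.44  0.67  0.88]
```

The tool has turned 22.4° clockwise and feels the spring moment (0.107 N m). Second click.

```bash
python3 -m pendant '[[0,0,0,0,5.6],[0,0,0,0,5.6],[0,0,0,0,5.6],[0,0,0,0,5.7],[0,0,0,0,0],[0,0,0,0,0],[0,0,0,0,0],[0,0,0,0,0],[0,0,0,0,0],[0,0,0,0,0]]'
python3 - <<'E'
from h import *
o=bot.get_obs();q=o["tool_rot"];print("turned",13.35-2*np.degrees(np.arctan2(q[1],q[2])),o["torque"],o["q"].round(2))
p,d=bot.read_camera("side"); cv2.imwrite("pics/s5.png",cv2.resize(p[140:240,240:360],None,fx=6,fy=6,interpolation=2))
E
```

```text
t: 11.38
eef_pos: [0.5055, 0.1924, 0.2379]
tool_rot: [0.0, 0.487, 0.873, 0.001]
contact_force: [-0.6, 1.4, 7.3]
gripper_width: 0.151
grasp_force: 61.1
turned -44.93091948904095 [0.11329858 0.18116853 0.10734759] [-0.97  0.57  0.65  2.04 -0.53  0.7   0.57]
```

View pics/s5.png

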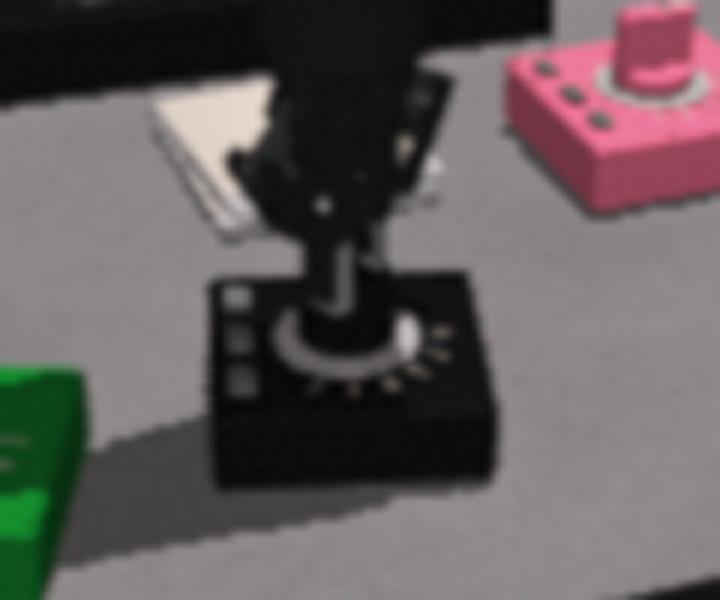

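The fingers hold the bar above the silver disc (crop about (345,310)). Third click, then hold.

```bash
python3 -m pendant '[[0,0,0,0,5.6],[0,0,0,0,5.6],[0,0,0,0,5.6],[0,0,0,0,5.7],[0,0,0,0,0],[0,0,0,0,0],[0,0,0,0,0],[0,0,0,0,0],[0,0,0,0,0],[0,0,0,0,0]]'
python3 - <<'E'
from h import *
o=bot.get_obs();q=o["tool_rot"];print("turned",13.35-2*np.degrees(np.arctan2(q[1],q[2])),o["torque"],o["grasp_force"],abs(o["joint_vel"]).max())
p,d=bot.read_camera("top");P=cloud("top",d)
m=(abs(P[...,0]-.53)<.08)&(abs(P[...,1]+.19)<.08)&(P[...,2]>.05);X=P[m]
print("lid z",np.percentile(X[:,2],[2,50,98]))
E
```

```text
t: 12.27
eef_pos: [0.5056, 0.1925, 0.238]
tool_rot: [0.0, 0.648, 0.762, 0.002]
contact_force: [-0.4, 1.4, 5.9]
gripper_width: 0.152
grasp_force: 61.1
turned -67.4224251650754 [0.21111298 0.08566911 0.10530582] 61.10700488090515 0.001277799316494872
lid z [0.08006656 0.08426805 0.08851103]
```

```bash
python3 -c "
from station import bot
print(bot.hand_in())"
```

```text
the job is handed in; nothing more can be done
None
```

The lid is shut, closed gently, and the fingers hold the search knob on the third click at 61 N after pausing about half a second on each click; the job is handed in at about 12 s, though no verdict came back.

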